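# Load a reed block into the wind box through its sprung flap

### The job

Take the reed block with the green top off the mat, push it foot first down through the sprung brass flap of the wind box, and press it gently all the way home, until the hidden sinking plate under it stops, so that the flap springs shut above it. Nothing may be forced or dropped in, and the other blocks and everything else on the bench must be left where they are.

Things in the scene. Friction and masses are not known exactly. Their poses are not given: they have to be found in the camera images.
- block_green: the reed block to load: upright wooden block with a bright green top and metal reeds on its two broad faces, 22 (x) x 40 (y) x 80 mm tall, about 0.14 kg (varies). Origin: centre of its underside, z up. Grip it across its 40 mm width, on the plain faces at +y and -y, close to the top; the same after a half turn about z
- block_top (a point): centre of the green block's top face, 80 mm above its origin
- windbox: fixed wooden box, 110 (x) x 210 (y) x 150 mm tall, clear wall at its +x side. Origin: on the table, on the vertical axis of the block channel (not the box's middle: the box spans x -50 to +60, y -105 to +105 mm). The slot in its 6 mm lid spans x -19 to +26, y -72 to +72 mm and is closed by the brass flap. Between the lid and the channel it is empty, with room for fingers beside the block at +y and -y
- slot (a point): point on the windbox's channel axis at the lid's upper face, 150 mm above the table; the block's axis goes through it. Axes as the windbox
- channel (a point): centre of the mouth of the block channel, 66 mm above the table, straight below slot. Inside, the channel is 26 (x) x 44 (y) mm, so the block's x axis goes along the box's x axis (either way round) with 2 mm of play on each side; sloped lead-ins about 11 mm wide rise from the mouth to 79 mm above the table
- flap (a joint): angle of the brass flap (44 x 142 x 3 mm) that shuts the slot, hinged on the slot's +x edge at the lid's upper face: 0 shut, grows as its free (-x) edge is pushed down into the box, up to 1.45 rad. A light spring shuts it (0.7 N at the free edge when shut, up to 2.5 N wide open). It can shut over the block once the block's top is 42 mm or more below the lid's upper face and the fingers are out
- pallet (a joint): how far the hidden plate at the bottom of the channel has sunk, in m: 0 at the start, 0.010 hard down. Its soft felt top gives 1 mm per 10 N and springs back; about 6 N sinks the plate, more than the block's weight; it stays where it is left. Its height varies and is not told: the block's foot meets it when the block's top is 36 to 52 mm below the lid's upper face; it is fully down 10 mm deeper
- mat: fixed green mat, 120 x 300 x 4 mm, on which the three reed blocks stand 95 mm apart in a row along its y axis, in any order. Origin: centre of its underside on the table
- block_red: same block with a red top, to be left alone; origin at the centre of its underside
- block_blue: same block with a blue top, to be left alone; origin at the centre of its underside
- screwdriver: screwdriver lying on the bench between mat and wind box, nearer the robot, to be left alone; lies along its x axis
- glue: white glue bottle, 60 mm across and 160 mm tall, beyond the mat and wind box, to be left alone; origin at its underside
- mug: blue mug, 80 mm across and 95 mm tall, beyond the mat and wind box, to be left alone; origin at its underside
- wrench: wrench lying on the bench on the far left, to be left alone
- offcut: dark wooden offcut, 60 x 140 x 18 mm, on the far right, to be left alone; origin at the centre of its underside

How it is judged:
By the outcome, as a careful person would: the job done as asked, in the order asked, and still so for the second after the job is handed in, with the robot touching nothing.
It also fails if it takes over 58 s, if anything falls off the work surface, if the arm or the gripper's body presses on something with over 40 N, if the wrist force passes 120 N, or if a joint passes its speed limit or range.

### The arm

A 7-joint arm with a two-finger parallel gripper is mounted at the origin on the work surface. World frame = base frame: x ahead of the robot, y to its left, z up, the work surface at z = 0. Lengths are in m, angles in rad, forces in N, time in s.
With the tool pointing down it reaches from about 0.425 to 0.925 m from the base axis. Payload 6.8 kg.
Tool frame: the origin (TCP) lies on the mounting face of the last link; the fingertips stand 173 mm ahead of it and the grasp point (between the pads) lies 155 mm ahead of it; y points along the fingers, x is the direction in which the jaws open and shut, and the axes are right-handed (so a half turn about y gives the same grasp; the last joint's range is limited). The gripper opens to 85 mm and grips with 20 to 120 N. Pads are 22 mm wide; open, the fingers measure 114 mm over their backs; the gripper's body (76 mm by 85 mm) begins 54 mm behind the grasp point. The pads swing forward as they close: fully open they stand 13 mm farther back than shut.
Start: joints at [-1.331, 0.477, 0.022, 1.555, -0.011, 1.109, -0.083], TCP at [0.23, 0.635, 0.405] pointing down, gripper open.
Joint ranges: [-2.96, 2.96], [-0.34, 2.1], [-1.41, 1.46], [0.24, 2.44], [-1.37, 4.51], [0.17, 1.92], [-2.96, 2.96]. Speed limits (rad/s): [2.39, 2.39, 3.14, 3.14, 3.14, 3.14, 3.14].

### API

Orientations are given as a rotation vector (axis times angle).
In Python, from bench import r gives the robot as it stands.
- The arm moves only by the tool step_arm, never from a script. Its arguments are lists of equal length, an entry for each row: "xyz": the shift along the tool's x, y, z scaled (see below), a list of three; "rotation": the turn, a rotation vector about the tool's x, y, z scaled (see below), a list of three. A call has 1 to 20 rows; each row is the pose to reach, as a shift and turn from the pose measured when the call began, along the tool's axes at that moment; what a row does not reach only later rows make up. The controller multiplies each number of a shift by 30 cm and each number of a turn by 90 degrees. A row lasts 1/8 s, in which the tool goes at most 62.5 mm and 10.7 degrees, less where a joint would pass 70% of its speed; a pose out of reach is approached as far as the arm can. A call with a number of a shift or a turn outside -1 to 1 is refused whole. A call with a gripper value outside its range is refused whole. "grip" is the closure, from 0 (fully open) to 1 (shut), set as the call begins (left out, the last holds). The fingers move at their own pace and stop on an object; "force" is the grip in N (left out, the last holds). Time passes only in rows, so rows that repeat a pose let the fingers close. It gives the time, the measured TCP pose, the force and the opening at its end, in the units of the state.
- r.get_obs(): the state, without advancing time (a new reading comes with each control period).
- r.grab_frame(name): name is "scene" or "top" or "wrist"; returns a dict with "pixels" (480x640x3 uint8, red, green, blue), "fx", "fy", "cx", "cy" (pixels), "dist_coeffs" ([k1, k2, p1, p2, k3] as OpenCV has them; the pictures are not rectified), "position" and "attitude" of the camera in the world; the wrist camera has in their place "mount" (4x4, takes a point from camera to tool coordinates, whose origin is the TCP and whose axes are the tool frame's). Camera axes: x right, y down, z forward; pixel columns grow to the right and rows downward; lengths in m; the calibration is good to about 2 mm. A picture is of the moment at which its call begins: read the wrist's pose just before it. There is no depth.
- r.hand_in(): hands the job in, once; it reports no verdict.
The state is a dict: "clock": time; "joints": joint angles; "qvel": joint speeds; "tau": joint torques, N m; "tcp_pos": TCP position; "orientation": TCP orientation; "contact_force": force on the tool from outside, world axes, zero at the start; "moment": the same for the moment, N m; "grip_width": finger opening in m.
Only numpy, scipy, OpenCV 4.12 (cv2) and the standard library are available. Lean on these libraries where they do the work, as an engineer would, in place of code of your own. Each camera call takes 0.05 s, during which the arm holds its last target.

## Working session

There is one attempt and no reset: what is moved stays moved. The work goes in short steps, Python scripts to look and compute and a tool call to move; the robot and the scene stay as the last step left them, time stands still between calls to the robot, and variables do not carry over. Pictures are saved under pics/ and viewed, and the job is handed in when it is done.

Besides the shell and the picture viewer there is one more tool, called as name(argument=value, ...) on one line, values as JSON. step_arm: Moves the arm, as the interface text tells. Its arguments: {"type":"object","properties":{"xyz":{"type":"array"},"rotation":{"type":"array"},"grip":{"type":"number"},"force":{"type":"number"}},"required":["xyz","rotation"]}

```bash
ls; mkdir -p pics
cat > h.py <<'E'
from bench import r
import numpy as np, cv2
def grab(n,fn):
    o=r.get_obs(); f=r.grab_frame(n); cv2.imwrite('pics/'+fn+'.png',f['pixels'][:,:,::-1]); 
    import pickle; pickle.dump((o,f),open('pics/'+fn+'.pkl','wb')); return o,f
E
python3 - <<'E'
from h import *
np.set_printoptions(precision=4,suppress=True)
print(r.get_obs())
for n in ['scene','top','wrist']:
    o,f=grab(n,n+'0'); print(n,{k:v for k,v in f.items() if k!='pixels'})
E
```

```text
pics
{'clock': 0.0, 'joints': array([-1.3311,  0.4778,  0.0223,  1.5565, -0.0115,  1.1093, -0.0831]), 'qvel': array([ 0.0011,  0.0002,  0.002 ,  0.002 , -0.0018,  0.0004, -0.0004]), 'tau': array([  0.0001, -59.6462,   1.6075, -28.1177,   0.0124,   0.0097,
        -0.    ]), 'tcp_pos': array([0.23  , 0.6343, 0.4037]), 'orientation': array([-1.3551, -0.9482,  0.9506]), 'contact_force': array([ 0.0522,  0.7171, -0.8327]), 'moment': array([-0.0344,  0.0389,  0.0312]), 'grip_width': 0.08527415751340107}
scene {'fx': 438.0996902042096, 'fy': 438.0996902042096, 'cx': 321.9481228477426, 'cy': 240.4713920627149, 'dist_coeffs': array([-0.0872,  0.    ,  0.    ,  0.    ,  0.    ]), 'position': array([0.789 , 0.3477, 0.7798]), 'attitude': array([-0.8314, -2.7665,  0.7723])}
top {'fx': 550.5186164924347, 'fy': 550.5186164924347, 'cx': 320.1938246147558, 'cy': 243.61296383228557, 'dist_coeffs': array([-0.0501,  0.    ,  0.    ,  0.    ,  0.    ]), 'position': array([0.4223, 0.0128, 1.2523]), 'attitude': array([-2.1143,  2.1794, -0.1088])}
wrist {'fx': 391.56292306827123, 'fy': 391.56292306827123, 'cx': 318.6597378874675, 'cy': 238.66563671186753, 'dist_coeffs': array([0.0242, 0.    , 0.    , 0.    , 0.    ]), 'mount': array([[ 1.    , -0.0004,  0.0009, -0.0009],
       [-0.001 , -0.3123,  0.95  ,  0.0305],
       [-0.0001, -0.95  , -0.3123,  0.0803],
       [ 0.    ,  0.    ,  0.    ,  1.    ]])}
```

View pics/scene0.png

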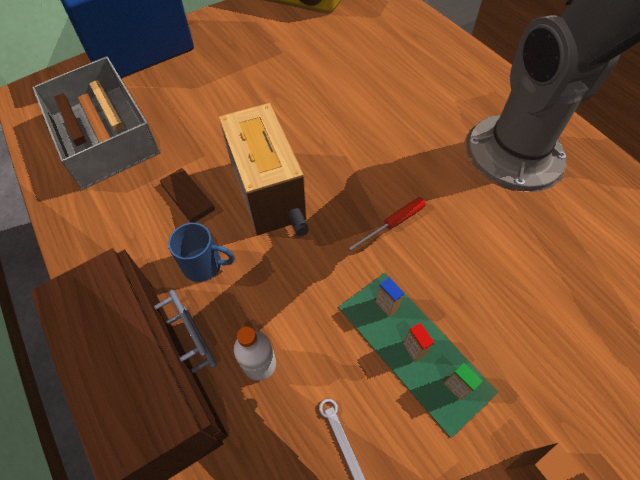

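View pics/top0.png

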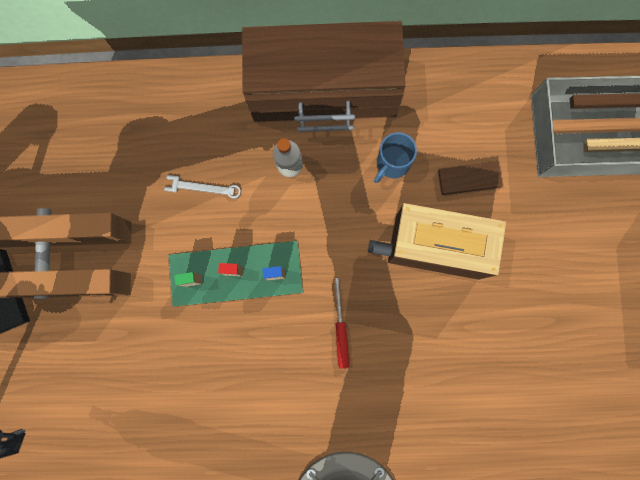

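View pics/wrist0.png

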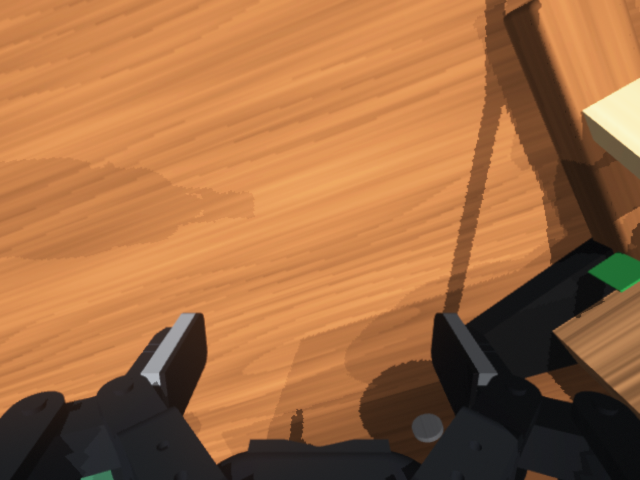

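```bash
cat >> h.py <<'E'
from scipy.spatial.transform import Rotation as R
import pickle
np.set_printoptions(precision=4,suppress=True)
def cam(o,f):
    K=np.array([[f['fx'],0,f['cx']],[0,f['fy'],f['cy']],[0,0,1]])
    if 'mount' in f:
        T=np.eye(4);T[:3,:3]=R.from_rotvec(o['orientation']).as_matrix();T[:3,3]=o['tcp_pos'];T=T@f['mount']; return K,f['dist_coeffs'],T[:3,:3],T[:3,3]
    return K,f['dist_coeffs'],R.from_rotvec(f['attitude']).as_matrix(),np.array(f['position'])
def toz(c,px,z):
    K,d,Rm,p=c
    u=cv2.undistortPoints(np.array(px,float).reshape(-1,1,2),K,d).reshape(-1,2)
    v=np.c_[u,np.ones(len(u))]@Rm.T
    return p+v*((z-p[2])/v[:,2])[:,None]
def proj(c,P):
    K,d,Rm,p=c
    Q=(np.array(P,float).reshape(-1,3)-p)@Rm
    return cv2.projectPoints(Q,np.zeros(3),np.zeros(3),K,d)[0].reshape(-1,2)
def load(fn):
    o,f=pickle.load(open('pics/'+fn+'.pkl','rb')); return o,f,cam(o,f)
def crop(fn,x0,y0,w,h,s,out):
    im=cv2.imread('pics/'+fn+'.png')[y0:y0+h,x0:x0+w]; cv2.imwrite('pics/'+out+'.png',cv2.resize(im,None,fx=s,fy=s,interpolation=cv2.INTER_CUBIC))
def colour(fn,name,z,roi=None):
    o,f,c=load(fn); im=f['pixels'].astype(int); a,b,g=im[...,0],im[...,1],im[...,2]
    m={'green':(b>120)&(a<70)&(g<90),'red':(a>150)&(b<60)&(g<60),'blue':(g>130)&(a<60)&(b<110)}[name]
    m=m.astype(np.uint8)
    if roi: k=np.zeros_like(m);x,y,w,h=roi;k[y:y+h,x:x+w]=1;m*=k
    n,l,s,cc=cv2.connectedComponentsWithStats(m); i=1+np.argmax(s[1:,4])
    ys,xs=np.nonzero(l==i); rect=cv2.minAreaRect(np.c_[xs,ys].astype(np.float32)); b=cv2.boxPoints(rect)
    return s[i],toz(c,cc[i],z)[0],toz(c,b,z)
E
python3 - <<'E'
from h import *
for n in ['top0','scene0']:
    for k in ['green','red','blue']:
        roi=(160,230,150,80) if n=='top0' else (330,260,180,180)
        s,p,b=colour(n,k,.084,roi); e=b-np.roll(b,1,0); print(n,k,s,p,[(round(float(np.hypot(*q[:2])),4),round(float(np.degrees(np.arctan2(q[1],q[0]))),1)) for q in e])
crop('top0',370,190,160,110,5,'topbox'); crop('scene0',210,90,130,160,5,'scbox'); crop('top0',160,230,150,80,5,'topmat')
E
```

```text
top0 green [193 278   1   4   4] [0.4991 0.3112 0.084 ] [(0.0064, 179.9), (0.0, 0.0), (0.0064, -0.1), (0.0, 0.0)]
top0 red [219 264  18  10 167] [0.521  0.2364 0.084 ] [(0.0193, -0.4), (0.0367, -91.7), (0.0193, 179.4), (0.0366, 88.3)]
top0 blue [276 266   5   2   7] [0.5219 0.1273 0.084 ] [(0.0021, -1.1), (0.0086, -91.7), (0.0021, 178.8), (0.0086, 88.3)]
scene0 green [455 363  28  27 351] [0.5034 0.3335 0.084 ] [(0.039, -83.0), (0.022, -173.0), (0.0394, 96.5), (0.0216, 5.9)]
scene0 red [411 323  23  26 300] [0.5227 0.2397 0.084 ] [(0.0396, -95.1), (0.0218, 179.3), (0.04, 84.2), (0.0213, -1.6)]
scene0 blue [380 278  24  22 251] [0.5118 0.1439 0.084 ] [(0.0397, -85.7), (0.0217, -169.8), (0.0401, 93.7), (0.0213, 9.2)]
```

View pics/topbox.png

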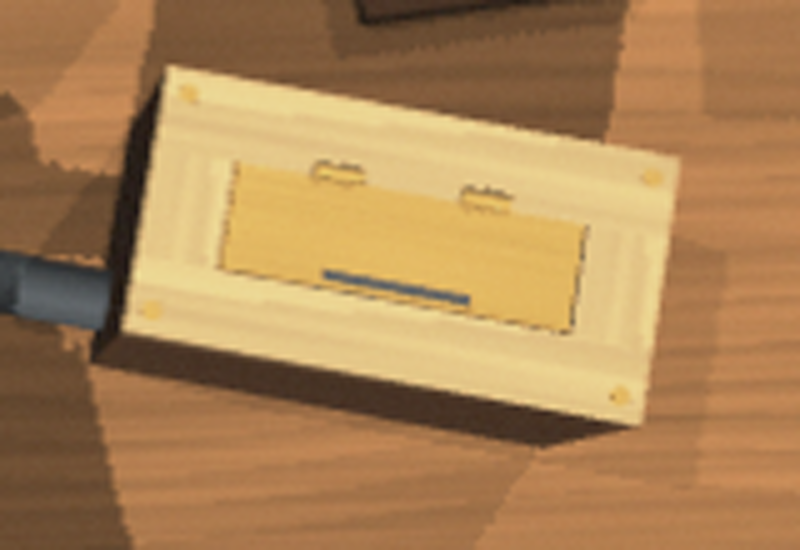

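View pics/scbox.png

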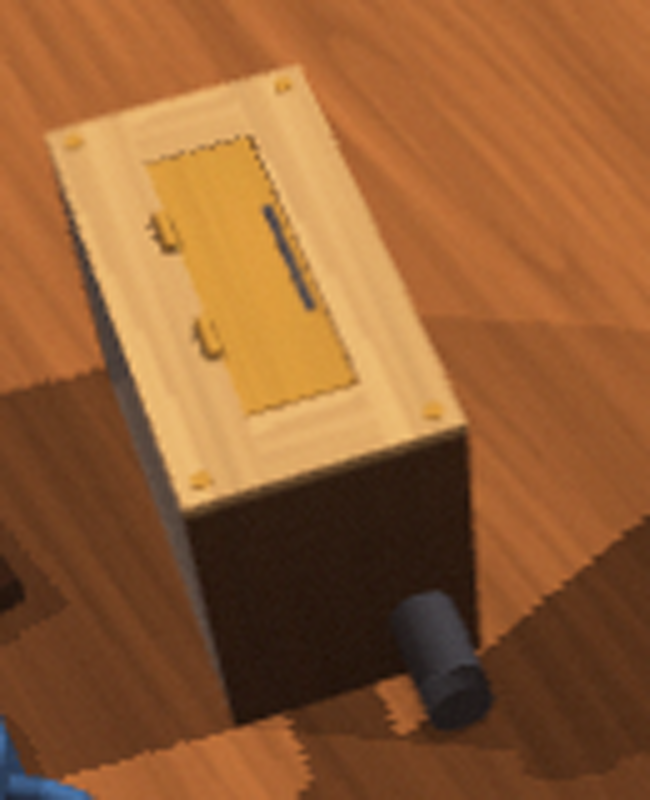

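View pics/topmat.png

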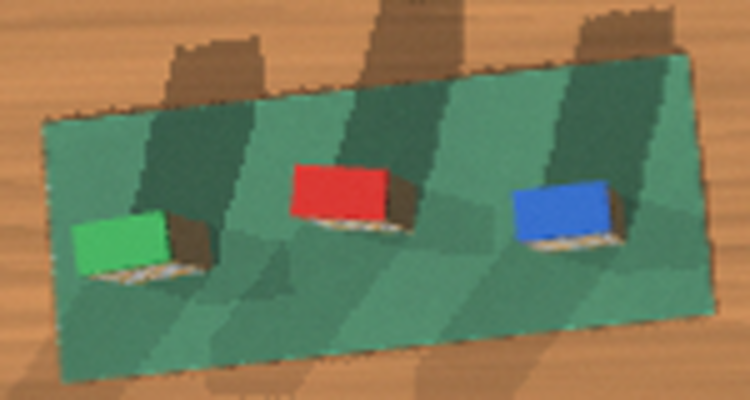

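Run:
```python
from h import *
crop('scene0',330,260,180,180,4,'scmat')
crop('scene0',440,350,60,60,12,'scgreen')
crop('top0',165,255,60,40,12,'topgreen')
```

```text
(no output)
```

View pics/scgreen.png

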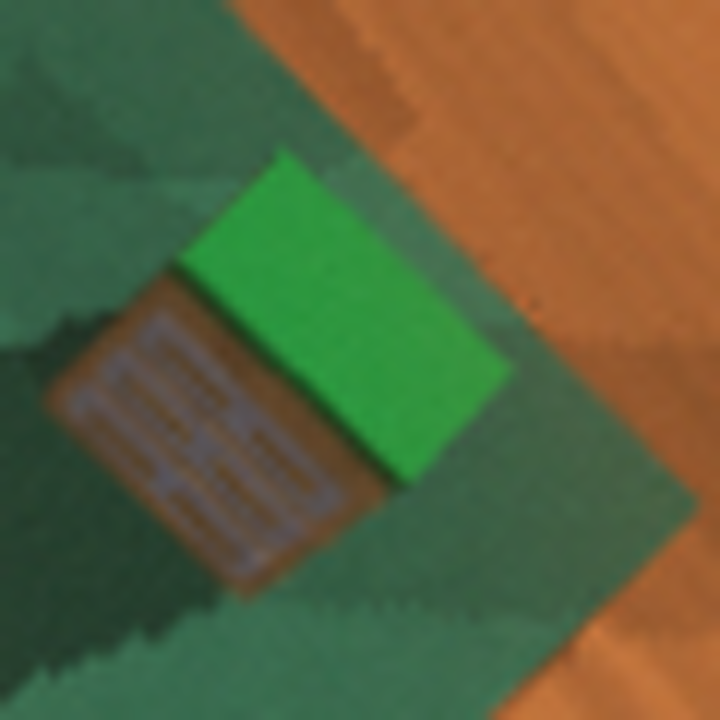

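View pics/topgreen.png

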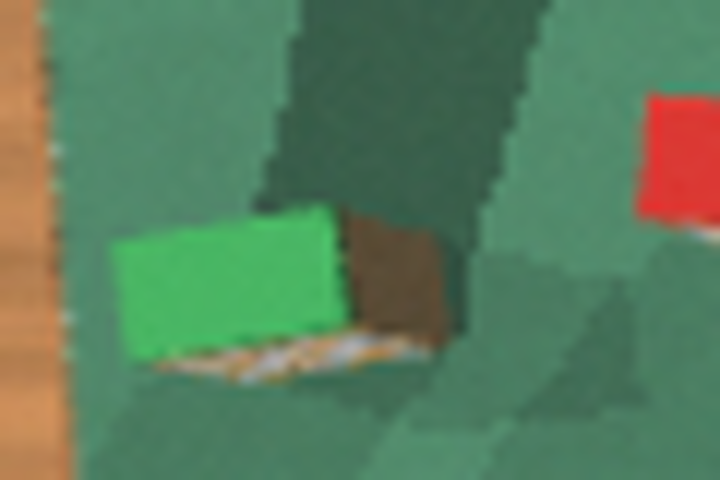

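View pics/scmat.png

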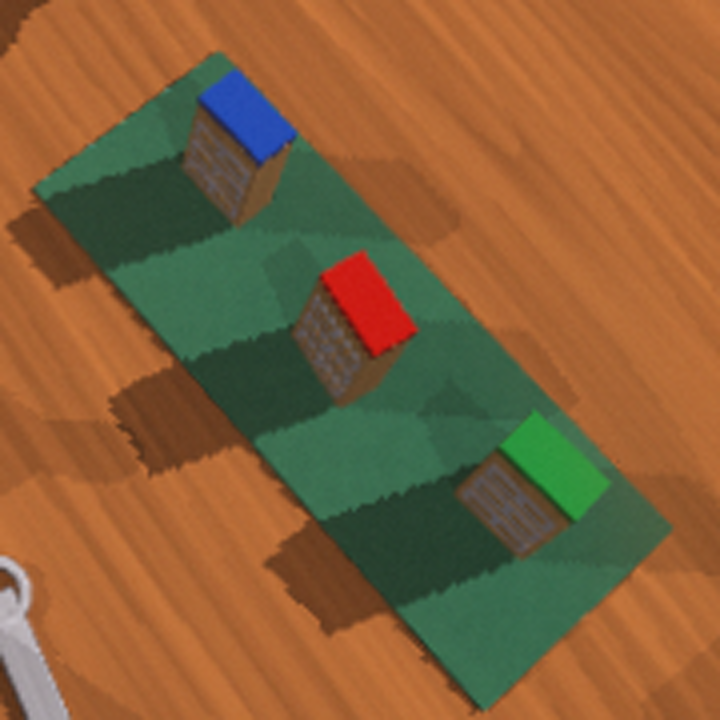

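```bash
cat > fit.py <<'E'
from h import *
from scipy.optimize import least_squares
def un(p,off,s): return (np.array(p,float)+.5)/s-.5+np.array(off)
def fit(obs,x0):
    def res(q,full=False):
        c,s=np.cos(q[2]),np.sin(q[2]); out=[]
        for cm,px,P in obs:
            P=np.array(P,float); W=np.c_[q[0]+c*P[:,0]-s*P[:,1],q[1]+s*P[:,0]+c*P[:,1],P[:,2]]
            out.append(proj(cm,W)-px)
        return out if full else np.concatenate(out).ravel()
    q=least_squares(res,x0,loss='soft_l1').x
    return q,res(q,True)
E
cat > a.py <<'E'
from fit import *
_,_,ct=load('top0'); _,_,cs=load('scene0')
lid=[(.06,.105,.15),(.06,-.105,.15),(-.05,-.105,.15),(-.05,.105,.15)]
sl=[(.026,.072,.15),(.026,-.072,.15),(-.019,-.072,.15),(-.019,.072,.15)]
T=un([(165,66),(680,158),(640,426),(122,334),(236,162),(588,226),(570,333),(219,268)],(370,190),5)
S=un([(185,513),(48,133),(300,66),(467,430),(247,415),(145,162),(252,136),(357,382)],(210,90),5)
for ob in ([(ct,T,lid+sl)],[(cs,S,lid+sl)],[(ct,T,lid+sl),(cs,S,lid+sl)]):
    q,e=fit(ob,[.57,-.2,-.15]); print('box',q,np.degrees(q[2])); 
for a in e: print(a.round(2).tolist())
h=[(.011,.02,.084),(.011,-.02,.084),(-.011,-.02,.084),(-.011,.02,.084)]
T=un([(112,242),(333,206),(348,325),(135,362)],(165,255),12)
S=un([(410,487),(178,262),(285,148),(512,370)],(440,350),12)
for ob in ([(ct,T,h)],[(cs,S,h)],[(ct,T,h),(cs,S,h)]):
    q,e=fit(ob,[.5,.33,.1]); print('green',q,np.degrees(q[2])); 
for a in e: print(a.round(2).tolist())
E
python3 a.py
```

```text
box [ 0.5568 -0.2255 -0.212 ] -12.146063883128118
box [ 0.5579 -0.2226 -0.2182] -12.500787418403904
box [ 0.5571 -0.2245 -0.2145] -12.289148989927707
[[0.18, -0.16], [-0.5, -0.02], [-0.41, -0.2], [-0.33, -0.79], [-0.7, -0.2], [-0.66, -0.2], [-0.38, 0.24], [-0.96, 0.31]]
[[-0.55, -1.34], [-0.63, -0.59], [-0.18, -0.88], [0.14, -1.95], [-0.22, -0.16], [0.01, -0.31], [-0.22, -0.9], [0.7, -0.34]]
green [0.5025 0.331  0.1415] 8.108549913177852
green [0.5039 0.3333 0.1401] 8.025428110370857
green [0.5033 0.3326 0.139 ] 7.965883286746656
[[-0.57, -0.4], [-0.74, -0.52], [-0.57, -0.32], [-1.1, -0.28]]
[[-0.11, -0.75], [-0.02, -0.7], [-0.12, -0.35], [0.15, -0.51]]
```

Run:
```python
from h import *
crop('scene0',440,400,200,80,4,'scobs'); crop('top0',0,180,150,290,2.7,'topobs')
o,f,c=load('wrist0')
print(R.from_rotvec(o['orientation']).as_matrix())
print('cam',c[3],c[2])
```

```text
[[ 0.3409 -0.0004 -0.9401]
 [ 0.9401 -0.0016  0.3409]
 [-0.0016 -1.     -0.0001]]
cam [0.1541 0.6608 0.3733] [[ 0.3409  0.8931  0.2935]
 [ 0.9401 -0.3237 -0.1071]
 [-0.0006  0.3124 -0.9499]]
```

View pics/scobs.png

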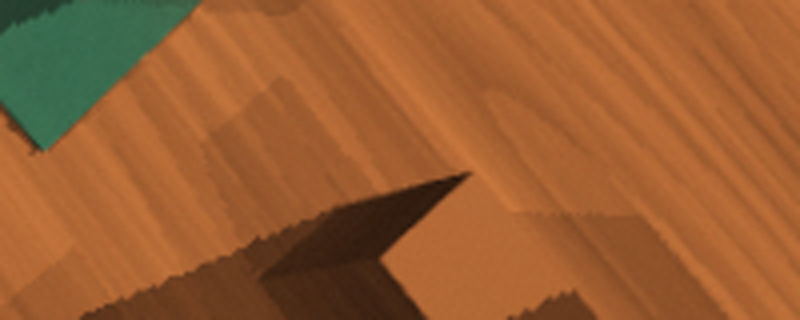

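View pics/topobs.png

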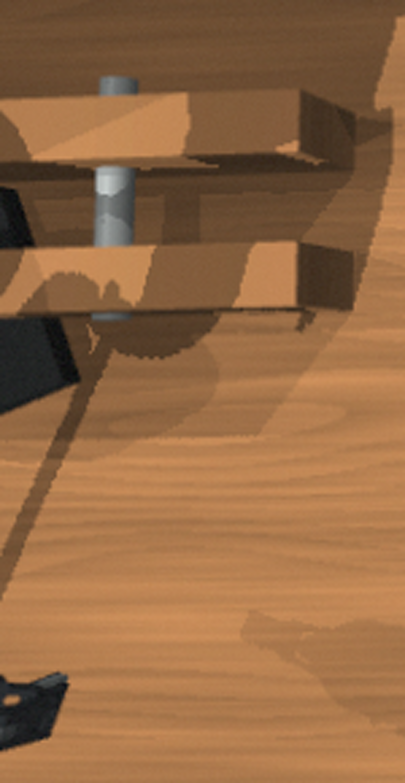

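```bash
cat >> h.py <<'E'
def Rt(deg):
    a=np.radians(deg); return np.array([[np.cos(a),0,-np.sin(a)],[np.sin(a),0,np.cos(a)],[0,-1,0]])
def plan(targets):
    o=r.get_obs(); R0=R.from_rotvec(o['orientation']).as_matrix(); p0=o['tcp_pos']
    a=np.degrees(np.arctan2(R0[1,0],R0[0,0])); print('t',o['clock'],'now',p0,'yaw',a,'F',o['contact_force'],'w',o['grip_width'])
    for p,y in targets:
        print('->',p,y,'xyz',(R0.T@(np.array(p)-p0)/.3).round(4),'rot',(R.from_matrix(R0.T@Rt(y)).as_rotvec()/(np.pi/2)).round(4))
E
python3 -c "
from h import *
plan([([.503,.332,.40],98),([.503,.332,.36],98)])"
```

```text
t 0.15 now [0.23   0.6344 0.404 ] yaw 70.07574100029512 F [-0.4113 -0.1367 -0.3216] w 0.08521192780197195
-> [0.503, 0.332, 0.4] 98 xyz [-0.6375  0.0142 -1.1991] rot [-0.0002 -0.3103 -0.0009]
-> [0.503, 0.332, 0.36] 98 xyz [-0.6373  0.1475 -1.1991] rot [-0.0002 -0.3103 -0.0009]
```

step_arm(xyz=[[-0.08, 0, -0.15], [-0.16, 0, -0.3], [-0.24, 0, -0.45], [-0.32, 0, -0.6], [-0.4, 0, -0.75], [-0.48, 0, -0.9], [-0.48, 0, -0.9]], rotation=[[0, -0.04, 0], [0, -0.09, 0], [0, -0.14, 0], [0, -0.19, 0], [0, -0.25, 0], [0, -0.31, 0], [0, -0.31, 0]])

```text
clock: 1.02
tcp_pos: [0.4384, 0.4025, 0.4041]
orientation: [-1.148, -1.304, 1.308]
contact_force: [-0.1, 0.2, -0.8]
grip_width: 0.0853
```

```bash
python3 -c "
from h import *
plan([([.503,.332,.36],98),([.503,.332,.34],98)])"
```

```text
t 1.025 now [0.4384 0.4025 0.4041] yaw 97.51419281563194 F [-0.0753  0.227  -0.8481] w 0.0852977323425201
-> [0.503, 0.332, 0.36] 98 xyz [-0.2605  0.1479 -0.1825] rot [ 0.0003 -0.0054 -0.0024]
-> [0.503, 0.332, 0.34] 98 xyz [-0.2603  0.2146 -0.1825] rot [ 0.0003 -0.0054 -0.0024]
```

step_arm(xyz=[[-0.13, 0.07, -0.09], [-0.26, 0.15, -0.1825], [-0.26, 0.15, -0.1825], [-0.26, 0.15, -0.1825]], rotation=[[0, 0, 0], [0, -0.005, -0.002], [0, -0.005, -0.002], [0, -0.005, -0.002]])

```text
clock: 1.52
tcp_pos: [0.5023, 0.3332, 0.3592]
orientation: [-1.14, -1.311, 1.311]
contact_force: [-0.6, 1.0, 1.1]
grip_width: 0.0857
```

```bash
python3 -c "
from h import *
grab('wrist','w1')
crop('w1',160,100,320,300,2.4,'w1c')
print(colour('w1','green',.084))
o,f,c=load('w1'); h=[(.011,.02,.08),(.011,-.02,.08),(-.011,-.02,.08),(-.011,.02,.08)]
print(proj(c,[[.503,.332,.084]]))
plan([])"
```

```text
(array([286, 222,  62,   3,  74], dtype=int32), array([0.4916, 0.3314, 0.084 ]), array([[0.4951, 0.3102, 0.084 ],
       [0.4938, 0.3101, 0.084 ],
       [0.4883, 0.3493, 0.084 ],
       [0.4896, 0.3495, 0.084 ]]))
[[317.5334 239.7999]]
t 1.575 now [0.502  0.3339 0.3596] yaw 98.08204356650373 F [-0.5373  0.1771 -0.0781] w 0.084856746384233
```

View pics/w1.png

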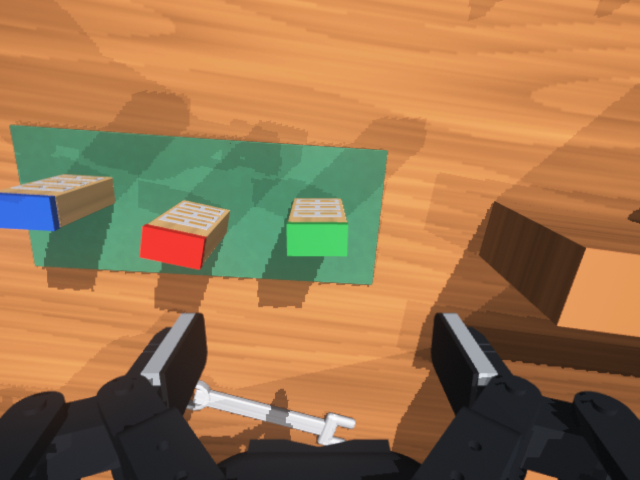

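```bash
python3 -c "
from h import *
crop('w1',270,190,100,75,8,'w1g')"
```

```text
(no output)
```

View pics/w1g.png

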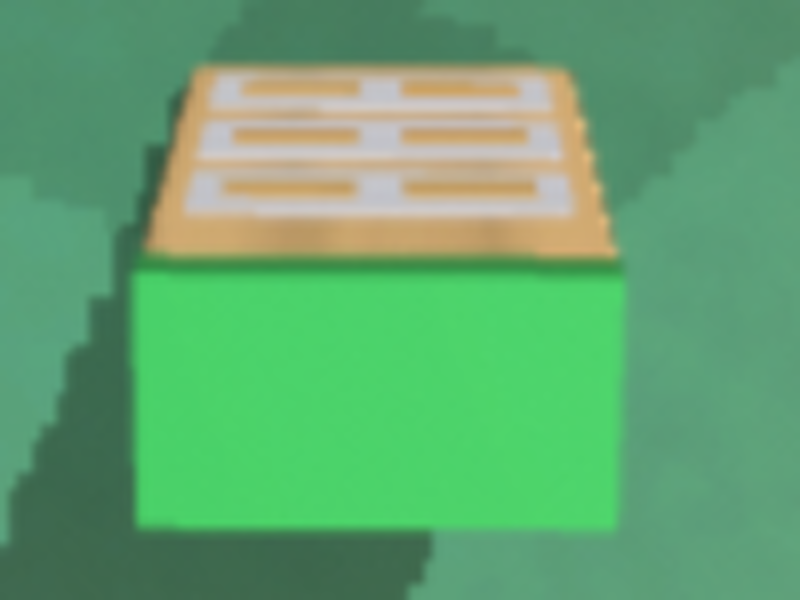

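```bash
cat > b.py <<'E'
from fit import *
_,_,c=load('w1')
P=[(-.011,-.02,.084),(-.011,.02,.084),(.011,.02,.084),(.011,-.02,.084),(-.011,-.02,.004),(-.011,.02,.004)]
T=un([(133,266),(625,268),(618,530),(137,530),(195,64),(570,68)],(270,190),8)
q,e=fit([(c,T,P)],[.5,.33,.1]); print(q,np.degrees(q[2]),e)
# finger geometry: project tool points
o,f,_=load('w1'); print(o['tcp_pos'])
plan([([q[0],q[1],.30],90+np.degrees(q[2])),([q[0],q[1],.242],90+np.degrees(q[2]))])
E
python3 b.py
```

```text
[0.503  0.3316 0.1335] 7.6462158793745365 [array([[-0.0119,  0.695 ],
       [ 0.0666,  0.786 ],
       [-0.0235, -0.2559],
       [ 0.1428, -0.5727],
       [-0.397 , -0.2094],
       [ 0.1506, -0.4368]])]
[0.5023 0.3332 0.3592]
t 1.575 now [0.502  0.3339 0.3596] yaw 98.08204356650373 F [-0.5373  0.1771 -0.0781] w 0.084856746384233
-> [np.float64(0.5030236464704967), np.float64(0.3315782039140006), 0.3] 97.64621587937454 xyz [-0.0081  0.1985 -0.0023] rot [0.0002 0.0048 0.0004]
-> [np.float64(0.5030236464704967), np.float64(0.3315782039140006), 0.242] 97.64621587937454 xyz [-0.0083  0.3919 -0.0023] rot [0.0002 0.0048 0.0004]
```

Run:
```python
from h import *
o,f,c=load('w1'); K,d,Rm,p=c
RT=R.from_rotvec(o['orientation']).as_matrix()
for L in (.155,.16,.165,.17,.173):
    P=[o['tcp_pos']+RT@np.array(v) for v in [(-.0425,L,.011),(-.0425,L,-.011),(.0425,L,.011),(.0425,L,-.011)]]
    print(L,proj(c,P).round(0).tolist())
crop('w1',120,290,120,110,6,'w1f')
```

```text
0.155 [[201.0, 315.0], [207.0, 368.0], [440.0, 315.0], [434.0, 368.0]]
0.16 [[205.0, 309.0], [210.0, 360.0], [436.0, 308.0], [431.0, 360.0]]
0.165 [[209.0, 302.0], [214.0, 352.0], [432.0, 302.0], [427.0, 352.0]]
0.17 [[212.0, 296.0], [217.0, 345.0], [428.0, 296.0], [424.0, 345.0]]
0.173 [[214.0, 293.0], [218.0, 341.0], [426.0, 293.0], [422.0, 341.0]]
```

View pics/w1f.png

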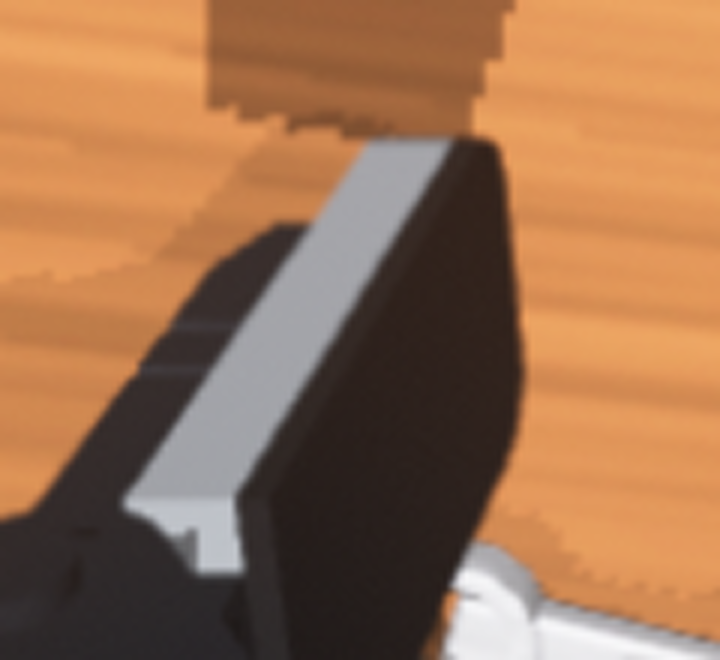

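step_arm(xyz=[[-0.006, 0.07, -0.002], [-0.008, 0.18, -0.002], [-0.008, 0.28, -0.002], [-0.008, 0.36, -0.002], [-0.008, 0.4, -0.002], [-0.008, 0.405, -0.002], [-0.008, 0.405, -0.002], [-0.008, 0.405, -0.002]], rotation=[[0, 0.005, 0], [0, 0.005, 0], [0, 0.005, 0], [0, 0.005, 0], [0, 0.005, 0], [0, 0.005, 0], [0, 0.005, 0], [0, 0.005, 0]])

```text
clock: 2.58
tcp_pos: [0.5033, 0.3319, 0.2391]
orientation: [-1.143, -1.309, 1.305]
contact_force: [-0.1, -0.5, -0.2]
grip_width: 0.0857
```

```bash
python3 -c "
from h import *
plan([([.503,.3316,.238],97.65)])
grab('wrist','w2')
"
```

```text
t 2.575 now [0.5033 0.3319 0.2391] yaw 97.62989456407213 F [-0.0811 -0.5364 -0.1523] w 0.08571036353467004
-> [0.503, 0.3316, 0.238] 97.65 xyz [-0.001   0.0038  0.0011] rot [ 0.0012 -0.0002  0.001 ]
```

View pics/w2.png

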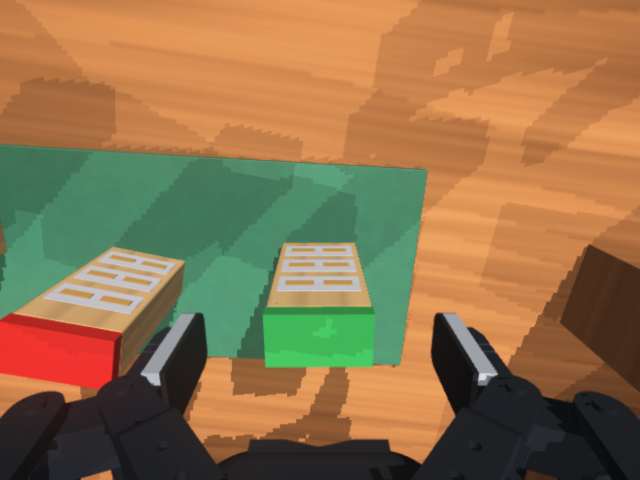

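step_arm(xyz=[[-0.001, 0.003, 0], [-0.001, 0.003, 0], [-0.001, 0.003, 0], [-0.001, 0.003, 0], [-0.001, 0.003, 0], [-0.001, 0.003, 0], [-0.001, 0.003, 0], [-0.001, 0.003, 0]], rotation=[[0, 0, 0], [0, 0, 0], [0, 0, 0], [0, 0, 0], [0, 0, 0], [0, 0, 0], [0, 0, 0], [0, 0, 0]], grip=1, force=60)

```text
clock: 3.62
tcp_pos: [0.5035, 0.3318, 0.2385]
orientation: [-1.143, -1.309, 1.304]
contact_force: [0.6, 0.4, 5.6]
grip_width: 0.0387
```

```bash
python3 -c "
from h import *
plan([([.503,.3316,.36],97.65)])
grab('wrist','w3')
"
```

```text
t 3.625 now [0.5035 0.3318 0.2385] yaw 97.63319721132717 F [0.6264 0.3635 5.6269] w 0.03865211722071189
-> [0.503, 0.3316, 0.36] 97.65 xyz [ 0.0004 -0.4051  0.0007] rot [ 0.0016 -0.0002  0.0012]
```

View pics/w3.png

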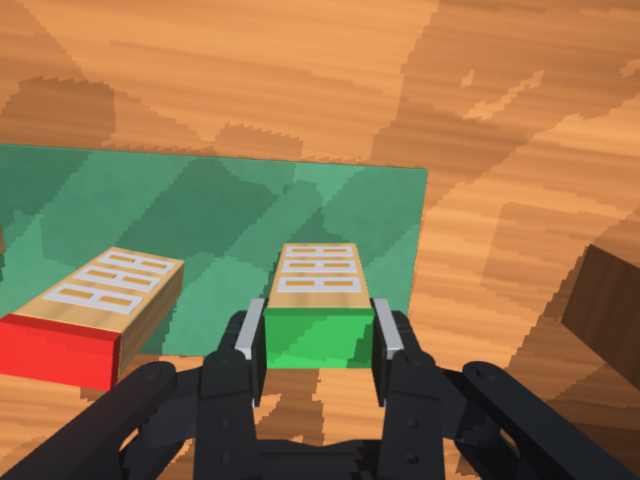

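step_arm(xyz=[[0, -0.02, 0], [0, -0.08, 0], [0, -0.2, 0], [0, -0.35, 0], [0, -0.5, 0], [0, -0.64, 0], [0, -0.64, 0]], rotation=[[0, 0, 0], [0, 0, 0], [0, 0, 0], [0, 0, 0], [0, 0, 0], [0, 0, 0], [0, 0, 0]])

```text
clock: 4.55
tcp_pos: [0.5037, 0.3315, 0.4354]
orientation: [-1.145, -1.316, 1.297]
contact_force: [0.2, -0.5, -1.0]
grip_width: 0.0383
```

```bash
python3 -c "
from h import *
plan([([.53,.06,.43],90),([.557,-.2245,.43],77.71)])
grab('wrist','w4')
"
```

```text
t 4.55 now [0.5037 0.3315 0.4354] yaw 97.60473646396396 F [ 0.2248 -0.4599 -1.0008] w 0.03833589935048661
-> [0.53, 0.06, 0.43] 90 xyz [-0.9086  0.0122  0.033 ] rot [0.0055 0.0845 0.0042]
-> [0.557, -0.2245, 0.43] 77.71 xyz [-1.8605  0.0062  0.0693] rot [0.0051 0.221  0.0048]
```

View pics/w4.png

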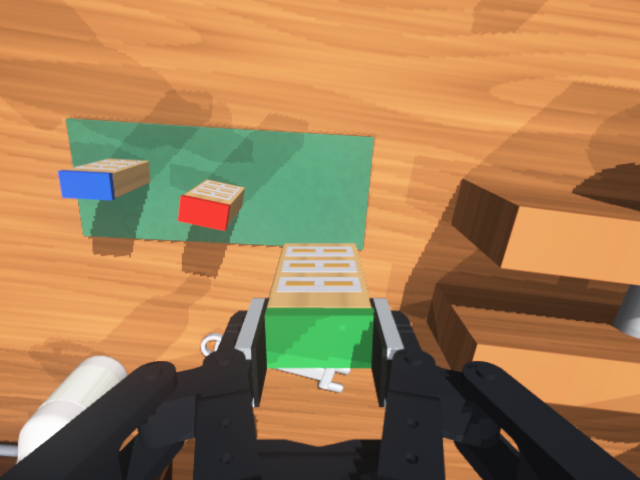

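step_arm(xyz=[[-0.08, 0, 0.003], [-0.22, 0, 0.008], [-0.37, 0, 0.013], [-0.53, 0, 0.02], [-0.7, 0, 0.025], [-0.86, 0, 0.03], [-0.91, 0, 0.033]], rotation=[[0, 0.01, 0], [0, 0.02, 0], [0.002, 0.035, 0.001], [0.004, 0.05, 0.002], [0.005, 0.065, 0.004], [0.005, 0.08, 0.004], [0.005, 0.085, 0.004]])

```text
clock: 5.48
tcp_pos: [0.5288, 0.054, 0.4307]
orientation: [-1.213, -1.198, 1.209]
contact_force: [-0.4, 0.6, -1.6]
grip_width: 0.0389
```

```bash
python3 -c "
from h import *
plan([([.557,-.2245,.43],77.71)])
"
```

```text
t 5.475 now [0.5288 0.054  0.4307] yaw 89.53085948001852 F [-0.4471  0.5869 -1.5997] w 0.03893803206462952
-> [0.557, -0.2245, 0.43] 77.71 xyz [-0.9273  0.0059 -0.1018] rot [-0.0028  0.1313 -0.0031]
```

step_arm(xyz=[[-0.15, 0, -0.015], [-0.3, 0, -0.03], [-0.46, 0, -0.05], [-0.62, 0, -0.065], [-0.78, 0.003, -0.085], [-0.89, 0.005, -0.098], [-0.927, 0.005, -0.102], [-0.927, 0.005, -0.102], [-0.927, 0.005, -0.102]], rotation=[[0, 0.02, 0], [0, 0.04, 0], [-0.001, 0.06, 0], [-0.002, 0.085, -0.001], [-0.003, 0.11, -0.002], [-0.003, 0.125, -0.003], [-0.003, 0.131, -0.003], [-0.003, 0.131, -0.003], [-0.003, 0.131, -0.003]])

```text
clock: 6.6
tcp_pos: [0.5573, -0.2225, 0.4299]
orientation: [-1.301, -1.052, 1.052]
contact_force: [0.6, 0.2, -1.2]
grip_width: 0.0389
```

```bash
python3 -c "
from h import *
grab('wrist','w5');grab('scene','s5')
plan([([.557,-.2245,.40],77.71)])
"
```

```text
t 6.7 now [ 0.5573 -0.2227  0.4302] yaw 77.89208217692614 F [ 0.4098  0.2595 -1.252 ] w 0.03865982904788342
-> [0.557, -0.2245, 0.4] 77.71 xyz [-0.0061  0.1006 -0.0002] rot [-0.      0.002   0.0005]
```

View pics/w5.png

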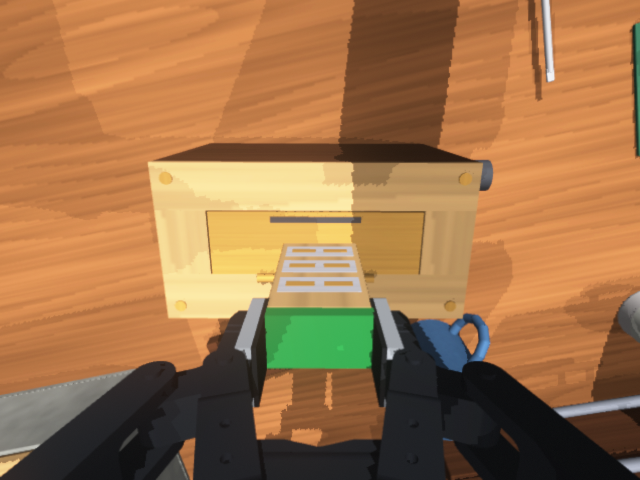

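View pics/s5.png

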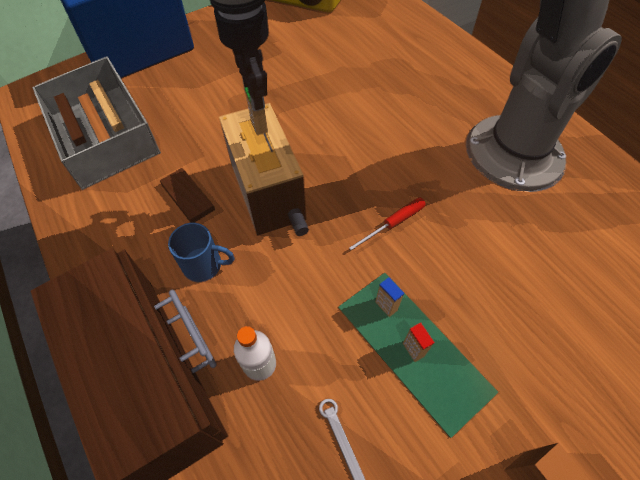

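```bash
python3 -c "
from h import *
crop('w5',140,135,190,190,4,'w5l');crop('w5',310,135,190,190,4,'w5r');crop('w5',260,230,120,145,5,'w5b')
"
```

```text
(no output)
```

View pics/w5l.png

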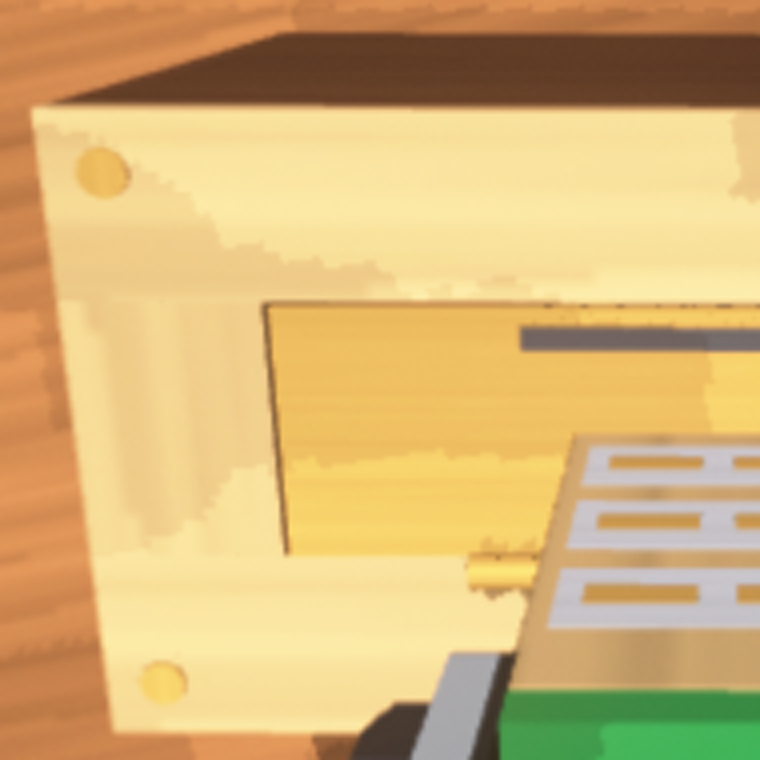

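View pics/w5r.png

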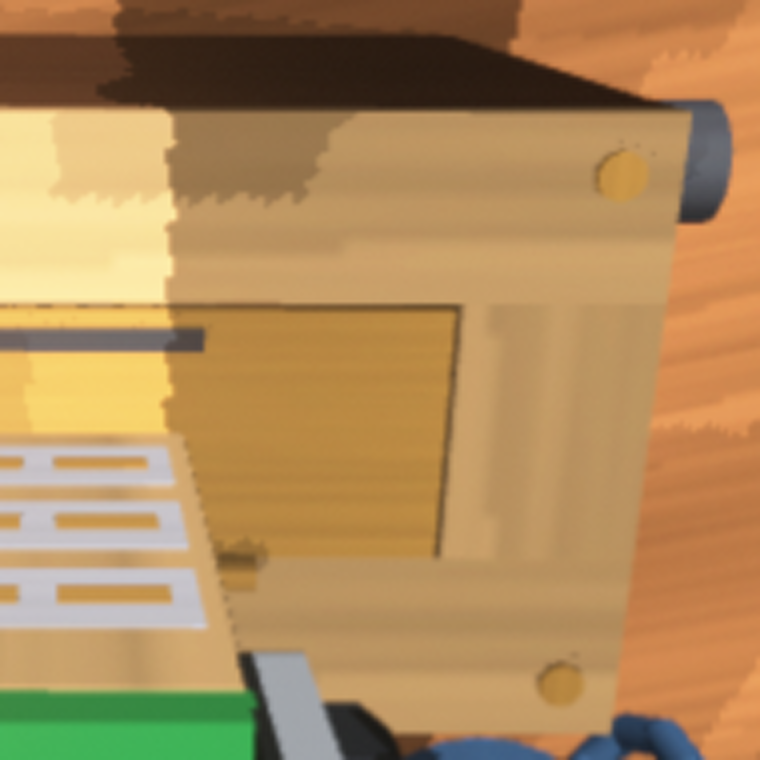

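View pics/w5b.png

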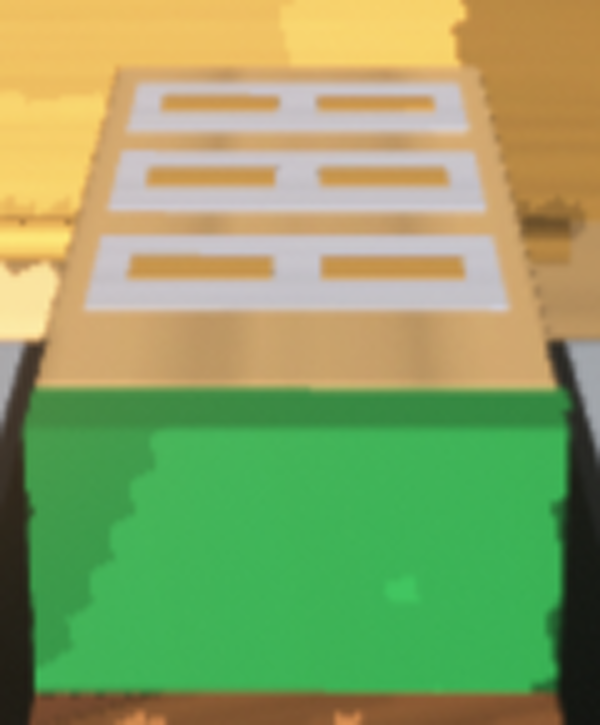

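```bash
cat > c.py <<'E'
from fit import *
o,f,c=load('w5')
lid=[(-.05,-.105,.15),(-.05,.105,.15),(.06,.105,.15),(.06,-.105,.15),(-.019,-.072,.15),(-.019,.072,.15),(.026,.072,.15),(.026,-.072,.15)]
L=un([(33,107),(113,732),(265,303),(286,553)],(140,135),4); Rr=un([(692,110),(613,733),(461,306),(438,556)],(310,135),4)
T=np.array([L[0],Rr[0],Rr[1],L[1],L[2],Rr[2],Rr[3],L[3]])
q,e=fit([(c,T,lid)],[.557,-.2245,-.2]); print('box',q,np.degrees(q[2])+90); print(e[0].round(2).tolist())
# block in tool frame: unknown tx,ty(depth of top),tz,rot small
M=np.array(f['mount']);K,d=c[0],c[1]
B=un([(118,66),(478,66),(25,424),(570,424),(560,690),(35,690)],(260,230),5)
# block local: x_b -> tool -z ; y_b -> tool x ; up -> tool -y
P=np.array([(-.011,-.02,0),(-.011,.02,0),(-.011,-.02,.08),(-.011,.02,.08),(.011,.02,.08),(.011,-.02,.08)])
A=np.array([[0,1,0],[0,0,-1],[-1,0,0]])
def res(v):
    W=((P-[0,0,.08])@A.T)@R.from_rotvec(v[3:]).as_matrix().T+v[:3]
    Q=(W-M[:3,3])@M[:3,:3]
    return (cv2.projectPoints(Q,np.zeros(3),np.zeros(3),K,d)[0].reshape(-1,2)-B).ravel()
s=least_squares(res,[0,.155,0,0,0,0]); print('block top in tool',s.x[:3],'rot deg',np.degrees(s.x[3:]),s.fun.round(2))
E
python3 c.py
```

```text
box [ 0.5576 -0.2252 -0.2143] 77.72272454768506
[[-0.16, 0.17], [0.08, 0.33], [-0.74, -0.02], [0.44, -0.19], [-0.7, -0.43], [0.63, -0.68], [0.64, 0.25], [-0.23, 0.63]]
block top in tool [-0.0006  0.1567 -0.0012] rot deg [ 0.1885 -0.0476 -0.1633] [ 0.04  0.23 -0.05  0.21 -0.77  0.69  0.74  0.7   0.28 -0.86 -0.24 -0.9 ]
```

step_arm(xyz=[[-0.003, 0.05, 0], [-0.007, 0.1, 0], [-0.007, 0.13, 0], [-0.007, 0.16, 0], [-0.007, 0.18, 0], [-0.007, 0.2, 0], [-0.007, 0.22, 0], [-0.007, 0.24, 0], [-0.007, 0.26, 0], [-0.007, 0.28, 0], [-0.007, 0.3, 0], [-0.007, 0.32, 0], [-0.007, 0.333, 0], [-0.007, 0.333, 0]], rotation=[[0, 0.001, 0], [0, 0.002, 0], [0, 0.002, 0], [0, 0.002, 0], [0, 0.002, 0], [0, 0.002, 0], [0, 0.002, 0], [0, 0.002, 0], [0, 0.002, 0], [0, 0.002, 0], [0, 0.002, 0], [0, 0.002, 0], [0, 0.002, 0], [0, 0.002, 0]])

```text
clock: 8.45
tcp_pos: [0.5565, -0.2246, 0.3295]
orientation: [-1.301, -1.049, 1.05]
contact_force: [-3.7, 0.9, -2.2]
grip_width: 0.0386
```

```bash
python3 -c "
from h import *
grab('wrist','w6');grab('scene','s6'); crop('s6',190,20,150,150,4,'s6c')
plan([([.5571,-.2249,.31],77.71)])
"
```

```text
t 8.55 now [ 0.5563 -0.2246  0.3297] yaw 77.70158703315217 F [-3.6111  0.7506 -2.7255] w 0.03862809209143846
-> [0.5571, -0.2249, 0.31] 77.71 xyz [-0.0005  0.0656 -0.0029] rot [-0.0013 -0.0001  0.0006]
```

View pics/w6.png

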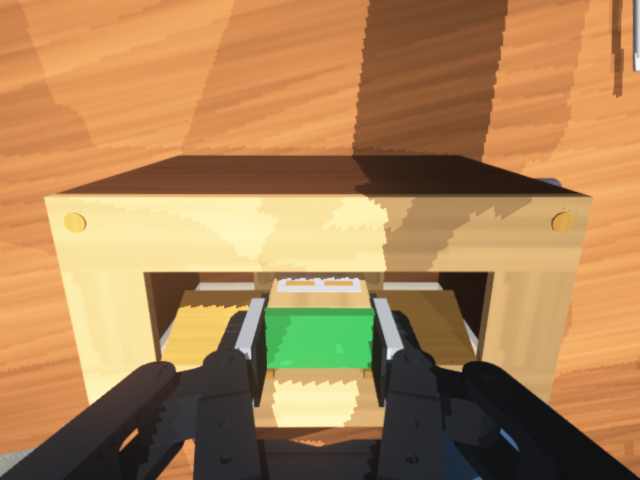

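View pics/s6c.png

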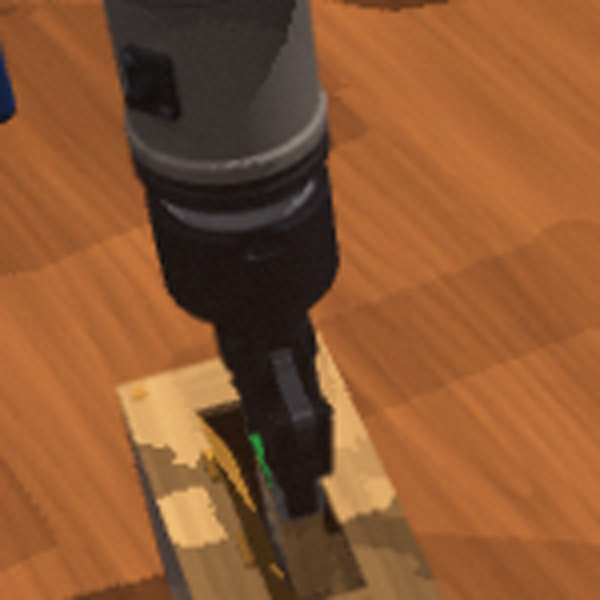

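step_arm(xyz=[[0, 0.015, -0.003], [0, 0.03, -0.004], [0, 0.045, -0.005], [0, 0.06, -0.005], [0, 0.075, -0.005], [0, 0.09, -0.005], [0, 0.105, -0.005], [0, 0.12, -0.005], [0, 0.13, -0.005], [0, 0.13, -0.005]], rotation=[[0, 0, 0], [0, 0, 0], [0, 0, 0], [0, 0, 0], [0, 0, 0], [0, 0, 0], [0, 0, 0], [0, 0, 0], [0, 0, 0], [0, 0, 0]])

```text
clock: 9.8
tcp_pos: [0.5575, -0.2248, 0.2902]
orientation: [-1.3, -1.048, 1.05]
contact_force: [-2.6, 0.0, -3.3]
grip_width: 0.0386
```

```bash
python3 -c "
from h import *
grab('wrist','w7')
plan([([.5571,-.2249,.26],77.71)])
"
```

```text
t 9.85 now [ 0.5575 -0.2248  0.2902] yaw 77.70428632867156 F [-1.8672 -0.151  -3.7275] w 0.038503132966877886
-> [0.5571, -0.2249, 0.26] 77.71 xyz [-0.0008  0.1008  0.0008] rot [-0.002  -0.0001  0.0006]
```

View pics/w7.png

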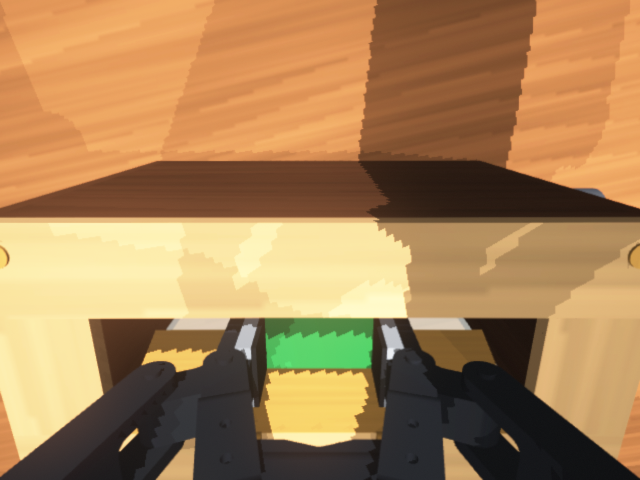

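step_arm(xyz=[[0, 0.013, 0], [0, 0.026, 0], [0, 0.04, 0], [0, 0.052, 0], [0, 0.052, 0]], rotation=[[0, 0, 0], [0, 0, 0], [0, 0, 0], [0, 0, 0], [0, 0, 0]])

```text
clock: 10.48
tcp_pos: [0.5573, -0.2247, 0.2741]
orientation: [-1.3, -1.048, 1.05]
contact_force: [-1.1, 0.6, -4.7]
grip_width: 0.0391
```

step_arm(xyz=[[0, 0.003, 0], [0, 0.007, 0], [0, 0.01, 0], [0, 0.01, 0]], rotation=[[0, 0, 0], [0, 0, 0], [0, 0, 0], [0, 0, 0]])

```text
clock: 10.98
tcp_pos: [0.5574, -0.2247, 0.2712]
orientation: [-1.3, -1.048, 1.05]
contact_force: [-1.0, 1.3, 0.2]
grip_width: 0.0389
```

step_arm(xyz=[[0, 0.003, 0], [0, 0.006, 0], [0, 0.006, 0]], rotation=[[0, 0, 0], [0, 0, 0], [0, 0, 0]])

```text
clock: 11.35
tcp_pos: [0.5574, -0.2247, 0.2693]
orientation: [-1.3, -1.048, 1.05]
contact_force: [-2.0, -0.5, -0.2]
grip_width: 0.039
```

step_arm(xyz=[[0, 0.003, 0], [0, 0.006, 0], [0, 0.006, 0]], rotation=[[0, 0, 0], [0, 0, 0], [0, 0, 0]])

```text
clock: 11.72
tcp_pos: [0.5574, -0.2247, 0.2674]
orientation: [-1.3, -1.048, 1.05]
contact_force: [-1.7, -0.5, -0.6]
grip_width: 0.0391
```

step_arm(xyz=[[0, 0.003, 0], [0, 0.006, 0], [0, 0.006, 0]], rotation=[[0, 0, 0], [0, 0, 0], [0, 0, 0]])

```text
clock: 12.1
tcp_pos: [0.5574, -0.2247, 0.2656]
orientation: [-1.3, -1.048, 1.05]
contact_force: [-2.1, 0.1, 1.3]
grip_width: 0.0389
```

step_arm(xyz=[[0, 0.003, 0], [0, 0.006, 0], [0, 0.006, 0]], rotation=[[0, 0, 0], [0, 0, 0], [0, 0, 0]])

```text
clock: 12.48
tcp_pos: [0.5574, -0.2247, 0.2642]
orientation: [-1.3, -1.048, 1.05]
contact_force: [-3.5, 0.7, 5.4]
grip_width: 0.0389
```

step_arm(xyz=[[0, 0.003, 0], [0, 0.006, 0], [0, 0.006, 0]], rotation=[[0, 0, 0], [0, 0, 0], [0, 0, 0]])

```text
clock: 12.85
tcp_pos: [0.5575, -0.2248, 0.2628]
orientation: [-1.3, -1.048, 1.05]
contact_force: [-2.5, 2.0, 5.7]
grip_width: 0.0388
```

step_arm(xyz=[[0, 0.003, 0], [0, 0.006, 0], [0, 0.006, 0]], rotation=[[0, 0, 0], [0, 0, 0], [0, 0, 0]])

```text
clock: 13.22
tcp_pos: [0.5575, -0.2248, 0.2614]
orientation: [-1.3, -1.048, 1.05]
contact_force: [-3.0, 0.7, 4.9]
grip_width: 0.0387
```

```bash
python3 -c "
from h import *
grab('wrist','w8');grab('scene','s8'); crop('s8',190,20,150,150,4,'s8c')
plan([])
"
```

```text
t 13.325 now [ 0.5574 -0.2248  0.2614] yaw 77.69177017096045 F [-2.7279  1.2011  5.0974] w 0.03867672119783927
```

View pics/w8.png

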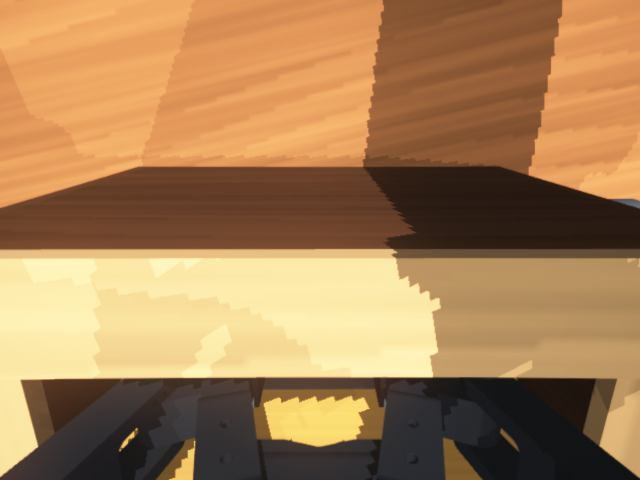

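View pics/s8c.png

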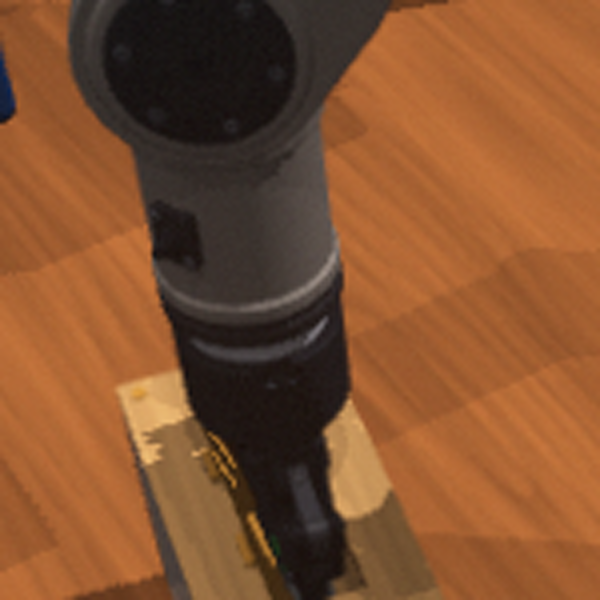

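step_arm(xyz=[[0, 0, 0], [0, 0, 0], [0, 0, 0], [0, 0, 0], [0, 0, 0], [0, 0, 0]], rotation=[[0, 0, 0], [0, 0, 0], [0, 0, 0], [0, 0, 0], [0, 0, 0], [0, 0, 0]], grip=0.25)

```text
clock: 14.08
tcp_pos: [0.5572, -0.2247, 0.2611]
orientation: [-1.299, -1.048, 1.05]
contact_force: [-3.9, 1.2, -3.3]
grip_width: 0.0638
```

```bash
python3 -c "
from h import *
grab('wrist','w9')
plan([([.5574,-.2248,.284],77.71)])
"
```

```text
t 14.125 now [ 0.5573 -0.2247  0.2611] yaw 77.69252624804984 F [-3.9793  1.2242 -3.7836] w 0.06421813973838152
-> [0.5574, -0.2248, 0.284] 77.71 xyz [ 0.     -0.0762 -0.0003] rot [-0.0022 -0.0002  0.0008]
```

View pics/w9.png

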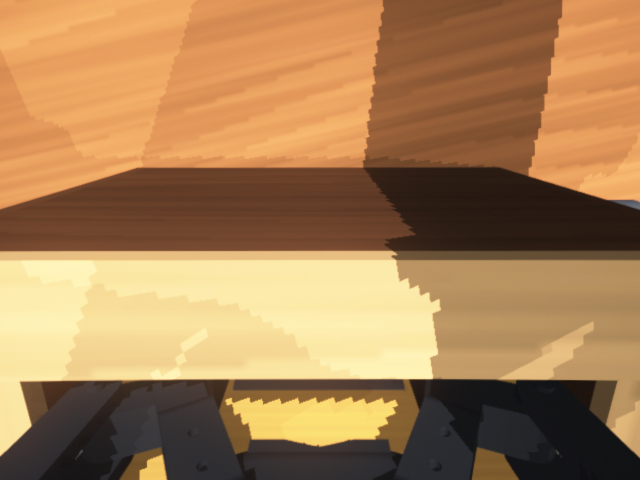

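step_arm(xyz=[[0, -0.02, 0], [0, -0.04, 0], [0, -0.06, 0], [0, -0.077, 0], [0, -0.077, 0]], rotation=[[0, 0, 0], [0, 0, 0], [0, 0, 0], [0, 0, 0], [0, 0, 0]])

```text
clock: 14.75
tcp_pos: [0.5579, -0.225, 0.2854]
orientation: [-1.302, -1.05, 1.049]
contact_force: [-1.8, 0.8, 2.7]
grip_width: 0.064
```

```bash
python3 -c "
from h import *
grab('wrist','w10')
plan([([.5574,-.2248,.284],77.71)])
"
```

```text
t 14.8 now [ 0.5581 -0.225   0.2852] yaw 77.6973992668009 F [-1.0893  0.3042  3.1858] w 0.06425352590551749
-> [0.5574, -0.2248, 0.284] 77.71 xyz [0.0002 0.0041 0.0023] rot [-0.0004 -0.0001  0.0007]
```

View pics/w10.png

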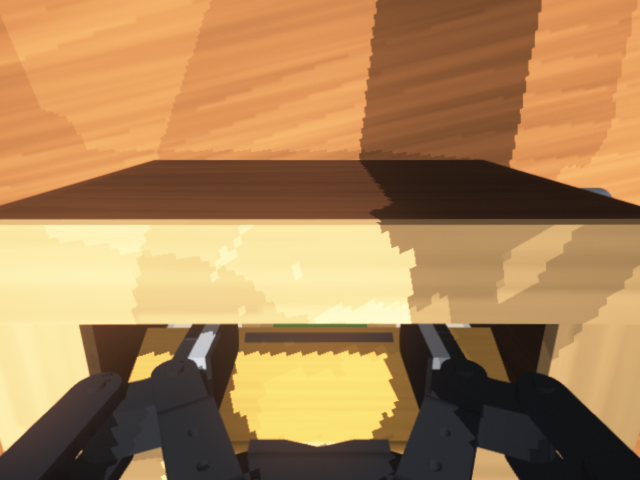

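step_arm(xyz=[[0, 0.002, 0.002], [0, 0.002, 0.002], [0, 0.002, 0.002], [0, 0.002, 0.002], [0, 0.002, 0.002], [0, 0.002, 0.002], [0, 0.002, 0.002], [0, 0.002, 0.002], [0, 0.002, 0.002], [0, 0.002, 0.002]], rotation=[[0, 0, 0], [0, 0, 0], [0, 0, 0], [0, 0, 0], [0, 0, 0], [0, 0, 0], [0, 0, 0], [0, 0, 0], [0, 0, 0], [0, 0, 0]], grip=1, force=30)

```text
clock: 16.05
tcp_pos: [0.5574, -0.2248, 0.2845]
orientation: [-1.302, -1.05, 1.049]
contact_force: [-2.5, 0.7, -0.3]
grip_width: -0.0
```

```bash
python3 -c "
from h import *
grab('wrist','w11')
plan([([.5574,-.2248,.280],77.71)])
"
```

```text
t 16.1 now [ 0.5574 -0.2248  0.2845] yaw 77.70073167973533 F [-2.3009  1.1497 -0.8748] w 6.459557991421371e-05
-> [0.5574, -0.2248, 0.28] 77.71 xyz [-0.      0.015  -0.0001] rot [-0.0006 -0.0001  0.0008]
```

View pics/w11.png

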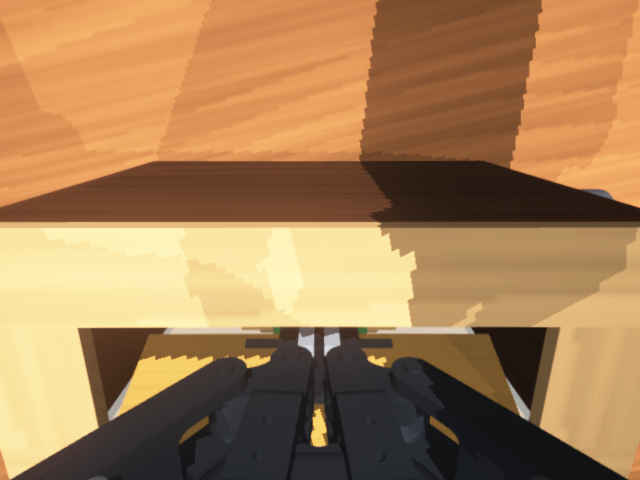

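step_arm(xyz=[[0, 0.004, 0], [0, 0.008, 0], [0, 0.008, 0]], rotation=[[0, 0, 0], [0, 0, 0], [0, 0, 0]])

```text
clock: 16.48
tcp_pos: [0.5577, -0.225, 0.2824]
orientation: [-1.303, -1.05, 1.049]
contact_force: [-2.3, 0.3, 3.1]
grip_width: -0.0004
```

step_arm(xyz=[[0, 0.004, 0], [0, 0.008, 0], [0, 0.008, 0]], rotation=[[0, 0, 0], [0, 0, 0], [0, 0, 0]])

```text
clock: 16.85
tcp_pos: [0.5578, -0.225, 0.2803]
orientation: [-1.303, -1.05, 1.049]
contact_force: [-1.6, -0.3, 5.5]
grip_width: 0.0004
```

step_arm(xyz=[[0, 0.003, 0], [0, 0.005, 0], [0, 0.005, 0]], rotation=[[0, 0, 0], [0, 0, 0], [0, 0, 0]])

```text
clock: 17.23
tcp_pos: [0.558, -0.2251, 0.2793]
orientation: [-1.303, -1.051, 1.048]
contact_force: [-3.3, 0.2, 6.2]
grip_width: 0.0
```

step_arm(xyz=[[0, 0.003, 0], [0, 0.006, 0], [0, 0.006, 0]], rotation=[[0, 0, 0], [0, 0, 0], [0, 0, 0]])

```text
clock: 17.6
tcp_pos: [0.558, -0.2252, 0.2777]
orientation: [-1.303, -1.051, 1.048]
contact_force: [-2.3, 1.2, 5.4]
grip_width: 0.0002
```

step_arm(xyz=[[0, 0.003, 0], [0, 0.006, 0], [0, 0.006, 0]], rotation=[[0, 0, 0], [0, 0, 0], [0, 0, 0]])

```text
clock: 17.98
tcp_pos: [0.5579, -0.2252, 0.2761]
orientation: [-1.303, -1.051, 1.048]
contact_force: [-2.0, 1.0, 5.0]
grip_width: -0.0001
```

step_arm(xyz=[[0, 0.003, 0], [0, 0.005, 0], [0, 0.005, 0]], rotation=[[0, 0, 0], [0, 0, 0], [0, 0, 0]])

```text
clock: 18.35
tcp_pos: [0.5579, -0.2252, 0.2748]
orientation: [-1.303, -1.051, 1.048]
contact_force: [-2.4, 0.7, 5.2]
grip_width: 0.0003
```

step_arm(xyz=[[0, 0.002, 0], [0, 0.004, 0], [0, 0.004, 0]], rotation=[[0, 0, 0], [0, 0, 0], [0, 0, 0]])

```text
clock: 18.73
tcp_pos: [0.558, -0.2253, 0.2742]
orientation: [-1.303, -1.051, 1.047]
contact_force: [-2.3, 0.6, 8.1]
grip_width: -0.0
```

step_arm(xyz=[[0, 0.002, 0], [0, 0.004, 0], [0, 0.004, 0]], rotation=[[0, 0, 0], [0, 0, 0], [0, 0, 0]])

```text
clock: 19.1
tcp_pos: [0.5582, -0.2254, 0.274]
orientation: [-1.304, -1.052, 1.047]
contact_force: [-3.2, 1.0, 10.8]
grip_width: 0.0002
```

step_arm(xyz=[[0, 0.003, 0], [0, 0.006, 0], [0, 0.006, 0], [0, 0.006, 0]], rotation=[[0, 0, 0], [0, 0, 0], [0, 0, 0], [0, 0, 0]])

```text
clock: 19.6
tcp_pos: [0.5586, -0.2256, 0.2736]
orientation: [-1.305, -1.053, 1.046]
contact_force: [-4.5, 2.6, 13.7]
grip_width: 0.0001
```

step_arm(xyz=[[0, -0.01, 0.002], [0, -0.04, 0.003], [0, -0.08, 0.003], [0, -0.12, 0.003], [0, -0.16, 0.003], [0, -0.2, 0.003], [0, -0.25, 0.003], [0, -0.32, 0.003], [0, -0.42, 0.003], [0, -0.52, 0.003], [0, -0.6, 0.003], [0, -0.6, 0.003]], rotation=[[0, 0, 0], [0, 0, 0], [0, 0, 0], [0, 0, 0], [0, 0, 0], [0, 0, 0], [0, 0, 0], [0, 0, 0], [0, 0, 0], [0, 0, 0], [0, 0, 0], [0, 0, 0]])

```text
clock: 21.1
tcp_pos: [0.5574, -0.2262, 0.4563]
orientation: [-1.309, -1.056, 1.044]
contact_force: [-0.1, 1.0, 0.8]
grip_width: 0.0001
```

```bash
python3 -c "
from h import *
grab('wrist','w12');grab('top','t12');grab('scene','s12')
plan([])
"
```

```text
t 21.25 now [ 0.5568 -0.2255  0.4529] yaw 77.67485698991011 F [-0.1683  0.2956 -0.1996] w 1.2693622015522323e-05
```

View pics/w12.png

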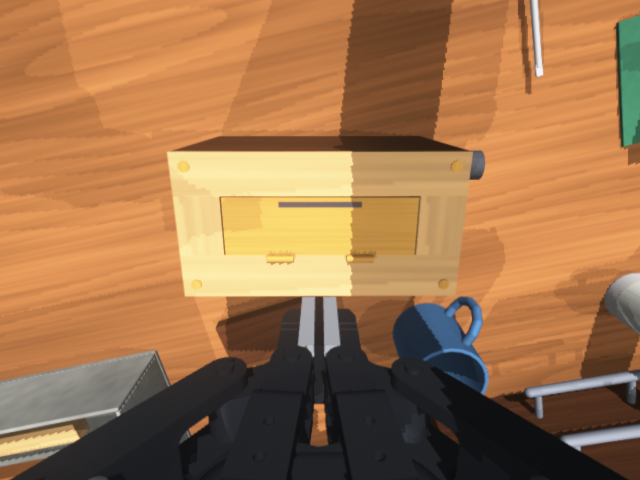

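View pics/s12.png

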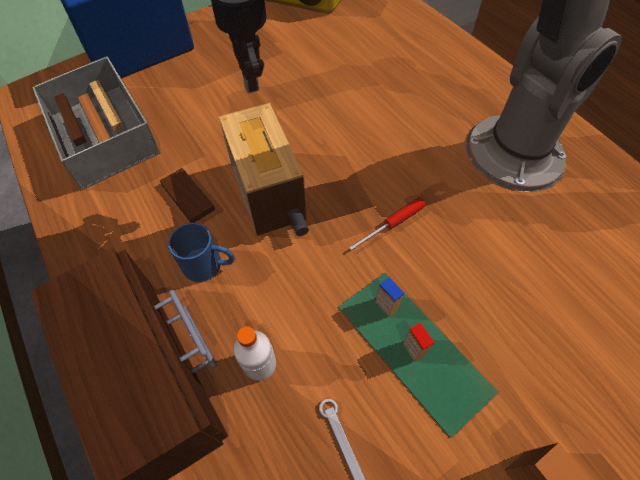

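View pics/t12.png

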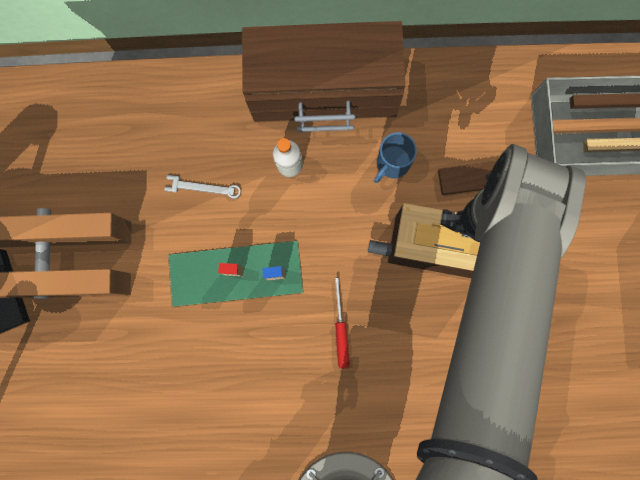

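```bash
python3 -c "
from h import *
a=cv2.imread('pics/top0.png')[255:380,300:380];b=cv2.imread('pics/t12.png')[255:380,300:380]
c=cv2.imread('pics/scene0.png')[190:260,340:435];d=cv2.imread('pics/scene12.png') if 0 else cv2.imread('pics/s12.png')[190:260,340:435]
x=cv2.resize(np.hstack([a,b]),None,fx=4,fy=4); y=cv2.resize(np.vstack([c,d]),None,fx=4,fy=4)
cv2.imwrite('pics/sd1.png',x);cv2.imwrite('pics/sd2.png',y)
"
```

```text
(no output)
```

View pics/sd1.png

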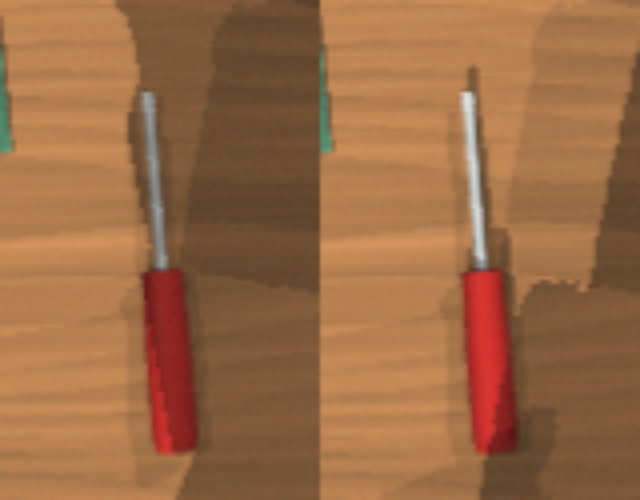

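View pics/sd2.png

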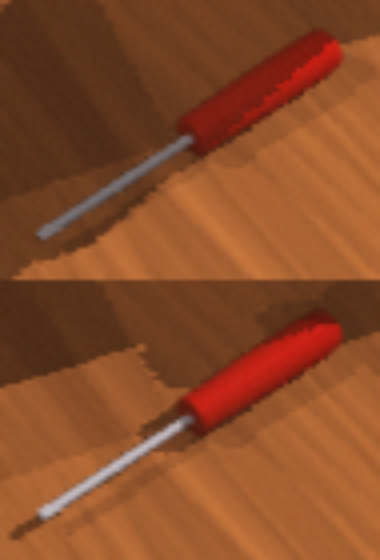

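```bash
python3 -c "
from h import *
print(r.hand_in()); print(r.get_obs()['clock'])
"
```

```text
the job is handed in; nothing more can be done
None
the job is handed in; nothing more can be done
```

The green reed block is in the wind box, pressed home on the plate, and the flap is shut above it. I handed the job in at about 21 s.

**What I did:** I gripped the block near its top and lowered it slowly through the flap into the channel. I let go only after it was resting on the plate, so it was never dropped. Then I closed the fingers and pressed its top gently down.

**Pressing home:** The plate sank at a steady 5–6 N for about 9.5–10 mm of measured travel. After that the force rose to 13.7 N over roughly the last millimetre, and I took that as the plate's stop. The plate itself can't be seen, so this rests on force and travel alone.

**Last pictures:** The flap is flush and shut, the gripper is clear above the box, and the red and blue blocks stand on the mat as before. The screwdriver seemed to have moved at first, but a side-by-side comparison showed only its shadow had changed. I compared the other items only by eye, and they look unmoved. In the last top picture the arm hides part of the box and the offcut, but both are visible in the scene picture.

**One disagreement:** Two estimates of how the block sat in the gripper differed by about 1.7 mm. I aimed between them, and the block entered the channel with no noticeable resistance.

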